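# Nest the sample beakers after the demonstration

## Robot

A 6-joint arm with a two-finger parallel gripper is mounted at the origin on the work surface. World frame = base frame: x ahead of the robot, y to its left, z up, the work surface at z = 0. Lengths are in mm, angles in rad, forces in N, time in s.
With the tool pointing down it reaches from about 375 to 925 mm from the base axis. Payload 5.7 kg.
Tool frame: the origin (TCP) lies on the centre line of the jaws, within the pads' length; the fingertips stand env.tips_ahead ahead of it and the grasp point (between the pads) lies 6 mm ahead of it (env.tips_ahead is the distance from the TCP to the fingertips, in mm); z points along the fingers, x is the direction in which the jaws open and shut, and the axes are right-handed (so a half turn about z gives the same grasp; the last joint's range is limited). The gripper opens to 85 mm and grips with 20 to 120 N. Pads are 22 mm wide; open, the fingers measure 114 mm over their backs; the gripper's body (76 mm by 85 mm) begins 54 mm behind the grasp point. The pads swing forward as they close: fully open they stand 13 mm farther back than shut.
Start: joints at [-1.433, 0.359, 1.51, -0, 1.272, -0.115], TCP at [150.056, -580.904, 256.267] pointing down, gripper open.
Joint ranges: [-2.97, 2.97], [-1.01, 2.36], [0.21, 2.38], [-0.96, 4.11], [0.2, 2.71], [-2.98, 2.98]. Speed limits (rad/s): [2.39, 2.39, 3.14, 3.14, 3.14, 3.14].

## Interface

Orientations are given as a unit quaternion [w, x, y, z].
In Python, from workcell import env gives the robot as it stands.
- The arm moves only by the tool carry_out, never from a script. Its argument "targets" is a list that holds one entry, the list of rows, each a list of 7 numbers: the finger opening in mm, from 0 to 85.4, then the shift along the tool's x, y, z in mm, then the turn, a rotation vector about the tool's x, y, z in degrees. In form: [[[jaw, dx, dy, dz, rx, ry, rz], ...]]. A call has 1 to 10 rows; each row shifts and turns the commanded pose from where the row before left it, along the tool's axes as they then stand; what a row does not reach is not made up. A row lasts 1/10 s, in which the tool goes at most 50 mm and 8.59 degrees, less where a joint would pass 70% of its speed; a pose out of reach is approached as far as the arm can. A call is refused whole if a number of a shift passes 50 or a number of a turn 8.59, either way. A call with a gripper value outside its range is refused whole. The fingers move at their own pace and stop on an object; the grip force is fixed at half the most. Time passes only in rows, so rows that do not move let the fingers close. It gives the time, the measured TCP pose, the force and the opening at its end, in the units of the state.
- env.observe(): the state, without advancing time (a new reading comes with each control period).
- env.capture(name): name is "side" or "top" or "wrist"; returns a dict with "img" (420x560x3 uint8, red, green, blue), "range_z" (420x560 float32, mm along the optical axis (not along the pixel's ray), 0 where there is no reading), "vfov" (degrees; the focal length in pixels is half the picture's height over the tangent of half this angle, whatever the lens; pixels are square), "cx", "cy" (the principal point, pixels), "k1" (the pictures are not rectified: a ray, as slopes to the right and down, at radius r is drawn at 1 + k1 r^2 times it, then the intrinsics apply), "eye" and "attitude" of the camera in the world; the wrist camera has in their place "T_tool_cam" (4x4, takes a point from camera to tool coordinates, whose origin is the TCP and whose axes are the tool frame's). Camera axes: x right, y down, z forward; pixel columns grow to the right and rows downward; lengths in mm; the calibration is good to about 2 mm. A picture is of the moment at which its call begins: read the wrist's pose just before it.
- env.sign_off(): hands the job in, once; it reports no verdict.
Trained networks look in a picture, given as the dict that the camera call returned (one of the last four; its "shot" number tells which), for a name from the list of things; names that differ only in an ending like _2 or _b are one class to them, and where a whole thing is asked for, a point or a joint stands for the part that bears it (a point fixed in the world has none). Each returns a list of dicts, best first, with "p" (0 to 1); they miss things now and then, are a little off and sometimes report something else, mostly with a low value. They report only what shows in the picture. A call takes as long as a camera call.
- env.outline_of(target, picture): "pixels" (420x560 bool, what is visible of it).
- env.mark_of(target, picture): "position" ([x, y, z] in mm, in world coordinates, good to about 4 mm: a listed point, or the origin of a listed thing).
The state is a dict: "time_s": time; "joints": joint angles; "dq": joint speeds; "joint_efforts": joint torques, N m; "eef_pos": TCP position; "eef_rot": TCP orientation; "ft_force": force on the tool from outside, world axes, zero at the start; "wrist_torque": the same for the moment, N m; "finger_gap": finger opening in mm.
Only numpy, scipy, OpenCV 4.12 (cv2) and the standard library are available. Lean on these libraries where they do the work, as an engineer would, in place of code of your own. Each camera call takes 0.05 s, during which the arm holds its last target.

## Task

Tidy up the sample beakers after the demonstration: leave the blue-collared beaker standing on its coaster, lift the yellow-collared one out of the sloping stand and nest it fully home in the blue one, then nest the red-collared one fully home in the yellow one. Lower them in gently without dropping or ramming them, leave the stack upright on the coaster, and do not disturb the other things on the table.

Things in the scene. Friction and masses are not known exactly. Their poses are not given: they have to be found in the camera images.
- blue_beaker: Steel beaker, 84 mm tall, 0.11 to 0.2 kg, with a blue collar at its top, 60 mm outer diameter, from 56 mm above the foot to the rim; below it the body tapers from 50 to 36 mm diameter at the foot. Origin: centre of the foot's underside; z: along the axis, out of the open mouth. It stands upright on the coaster (foot 4 mm above the table).
- yellow_beaker: Steel beaker, 84 mm tall, 0.11 to 0.2 kg, with a yellow collar at its top, 60 mm outer diameter, from 56 mm above the foot to the rim; below it the body tapers from 50 to 36 mm diameter at the foot. Origin: centre of the foot's underside; z: along the axis, out of the open mouth. At the start it stands in a pocket of the sloping stand, mouth leaning about 33 degrees from vertical towards the stand's front (-x).
- red_beaker: Steel beaker, 84 mm tall, 0.11 to 0.2 kg, with a red collar at its top, 60 mm outer diameter, from 56 mm above the foot to the rim; below it the body tapers from 50 to 36 mm diameter at the foot. Origin: centre of the foot's underside; z: along the axis, out of the open mouth. At the start it stands in a pocket of the sloping stand, mouth leaning about 33 degrees from vertical towards the stand's front (-x).
- blue_beaker_rim (a point): Centre of the blue beaker's open mouth, 84 mm above its foot, level with the rim (53 mm inside diameter, narrowing below). Nested fully home, the upper beaker's collar rests on this rim: its foot stands 28 mm above the foot of the lower one, with 1.5 mm play all round. All three beakers are alike.
- yellow_beaker_rim (a point): Centre of the yellow beaker's open mouth, 84 mm above its foot, level with the rim (53 mm inside diameter, narrowing below). Nested fully home, the upper beaker's collar rests on this rim: its foot stands 28 mm above the foot of the lower one, with 1.5 mm play all round. All three beakers are alike.
- stand: Fixed grey and aluminium display stand, base 160 x 270 mm, with two black pockets (either beaker in either). Origin: centre of the base on the table; its front (-x) roughly faces -y, the robot's right. Pocket floors: x = 0, y = -60 and +60 mm, 51 mm up; axis (-0.5, 0, 0.866) in its frame, 38 mm deep.
- coaster: Fixed cork coaster, 100 mm diameter, 4 mm thick, under the blue beaker. Origin: centre of its underside.
- transmitter: Bystander: steel instrument with a green display on top, standing, 64 mm diameter, 106 mm tall. Origin: centre of the underside.
- probe: Bystander: steel sensor with a yellow cap, standing, 48 mm diameter, 92 mm tall. Origin: centre of the underside.
- tee: Bystander: steel tee fitting lying along its y axis, 100 mm long, 30 mm diameter, its 20 mm branch pointing up to 49 mm. Origin: centre of the underside.
- mug: Bystander: white mug, 80 mm diameter, 92 mm tall, handle at +y. Origin: centre of the underside.
- wrench: Bystander: steel wrench lying along its x axis, 160 mm long. Origin on the table under it.
- notebook: Bystander: blue notebook, 210 x 148 x 14 mm. Origin: centre of the underside.

How it is judged (in metres and radians):
On the way, in this order (a step that is already met when the one before it is completed fails the run):
1. the yellow beaker is nested fully home in the blue one (horizontal distance between yellow_beaker and blue_beaker below 0.005 m and z of yellow_beaker in the frame of blue_beaker between 0.025 and 0.031 m and angle between the z axis of yellow_beaker and the z axis of blue_beaker, either way round below 0.06 rad), for 0.2 s.
2. the red beaker is nested fully home in the yellow one (all of step 1 and horizontal distance between red_beaker and yellow_beaker below 0.005 m and z of red_beaker in the frame of yellow_beaker between 0.025 and 0.031 m and angle between the z axis of red_beaker and the z axis of yellow_beaker, either way round below 0.06 rad), for 0.2 s.
At the end, for the whole second after the job is handed in: Yellow sits in blue and red in yellow, each foot 25 to 31 mm above the one below, centred within 5 mm, axes within 0.06 rad; all three upright within 0.08 rad, at rest, released, and the blue one's foot on the coaster within 32 mm of its centre (all of step 2 and angle between each of blue_beaker, yellow_beaker, red_beaker's own z axis and vertical below 0.08 rad and linear speed of each of blue_beaker, yellow_beaker, red_beaker below 0.02 m/s and horizontal distance between blue_beaker and coaster below 0.032 m and height (world z) of blue_beaker below 0.007 m); the robot touches nothing.
It fails at once if a beaker is dropped (falls freely faster than 0.55 m/s, about 15 mm) ((contact force between yellow_beaker and anything else below 0.05 N and linear speed of yellow_beaker above 0.55 m/s) or (contact force between red_beaker and anything else below 0.05 N and linear speed of red_beaker above 0.55 m/s)).
It fails at once if a beaker is rammed into the one below (over 60 N) (contact force between yellow_beaker and blue_beaker above 60 N or contact force between red_beaker and yellow_beaker above 60 N).
It fails at once if the blue beaker is shoved over 30 mm or tipped over 0.35 rad (distance of blue_beaker from where it was at the start of the episode above 0.03 m or angle between blue_beaker's own z axis and vertical above 0.35 rad).
It fails at once if a bystander is moved over 20 mm (distance of any of transmitter, probe, tee, mug, wrench, notebook from where it was at the start of the episode above 0.02 m).
It also fails if it takes over 54 s, if anything falls off the work surface, if the arm or the gripper's body presses on something with over 40 N, if the wrist force passes 120 N, or if a joint passes its speed limit or range.

## Working session

There is one attempt and no reset: what is moved stays moved. The work goes in short steps, Python scripts to look and compute and a tool call to move; the robot and the scene stay as the last step left them, time stands still between calls to the robot, and variables do not carry over. Pictures are saved under pics/ and viewed, and the job is handed in when it is done.

Besides the shell and the picture viewer there is one more tool, called after ">>>" as name([rows], argument=value, ...), one row to a line, values as JSON. carry_out: Moves the arm, as the interface text tells. Its arguments: {"type":"object","properties":{"targets":{"type":"array","items":{"type":"array","items":{"type":"array","items":{"type":"number"}}}}},"required":["targets"]}

```bash
mkdir -p pics; ls
cat > h.py <<'E'
import numpy as np, cv2
from scipy.spatial.transform import Rotation as R
from workcell import env
def save(c,n):
    cv2.imwrite(f'pics/{n}.png',c['img'][:,:,::-1])
def rot(q): return R.from_quat([q[1],q[2],q[3],q[0]])
E
python3 - <<'E'
from h import *
o=env.observe();print({k:(np.round(v,3).tolist()) for k,v in o.items()},env.tips_ahead)
for n in ['side','top','wrist']:
    c=env.capture(n);save(c,n+'0')
    print({k:(v if k not in('img','range_z') else v.shape) for k,v in c.items()})
    for t in ['blue_beaker','yellow_beaker','red_beaker','blue_beaker_rim','yellow_beaker_rim','stand','coaster','transmitter','probe','tee','mug','wrench','notebook']:
        m=env.mark_of(t,c)
        print(n,t,[(np.round(a['position'],1).tolist(),round(a['p'],2)) for a in m[:2]])
E
```

```text
pics
{'time_s': 0.0, 'joints': [-1.433, 0.359, 1.511, 0.0, 1.273, -0.115], 'dq': [0.001, -0.001, -0.002, -0.002, -0.0, -0.0], 'joint_efforts': [-0.003, -52.763, -27.862, -0.001, 0.013, -0.0], 'eef_pos': [149.974, -580.283, 255.462], 'eef_rot': [-0.001, 0.791, -0.612, -0.001], 'ft_force': [-0.23, -0.541, 0.209], 'wrist_torque': [-0.027, 0.053, 0.015], 'finger_gap': 85.638} 25.0
{'img': (420, 560, 3), 'range_z': (420, 560), 'vfov': 42.68185042769893, 'cx': 286.01100090228476, 'cy': 208.38203536747702, 'k1': -0.19021497908653695, 'eye': array([ -230.97125497, -1225.73919316,  1075.22517428]), 'attitude': array([-0.45758596,  0.84637164, -0.23649696,  0.13542277]), 'shot': 1}
side blue_beaker [([467.1, -266.9, 5.0], 0.69)]
side yellow_beaker [([588.8, 269.9, 48.9], 0.38)]
side red_beaker []
side blue_beaker_rim [([469.4, -265.0, 87.2], 0.92)]
side yellow_beaker_rim [([576.2, 219.5, 121.8], 0.44), ([586.3, 267.4, 52.0], 0.32)]
side stand [([574.6, -302.9, 0.2], 0.51)]
side coaster [([465.8, -262.2, -1.9], 0.91), ([467.8, -261.5, 88.3], 0.33)]
side transmitter [([461.8, -263.7, -2.0], 0.21
[... 1187 characters left out ...]
779485954, 'cx': 281.6931497920629, 'cy': 206.84191304974226, 'k1': -0.03311302313805141, 'T_tool_cam': array([[ 9.99997852e-01, -1.37406140e-03,  1.55163403e-03,
         3.83979301e-01],
       [ 9.03404225e-04,  9.62760653e-01,  2.70353675e-01,
        -6.93259429e+01],
       [-1.86533474e-03, -2.70351692e-01,  9.62759826e-01,
        -1.17273692e+02],
       [ 0.00000000e+00,  0.00000000e+00,  0.00000000e+00,
         1.00000000e+00]]), 'shot': 3}
wrist blue_beaker []
wrist yellow_beaker []
wrist red_beaker []
wrist blue_beaker_rim []
wrist yellow_beaker_rim []
wrist stand []
wrist coaster []
wrist transmitter []
wrist probe []
wrist tee []
wrist mug []
wrist wrench []
wrist notebook []
```

View pics/side0.png

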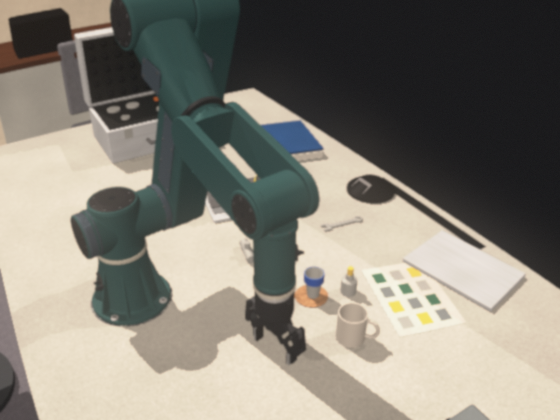

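View pics/top0.png

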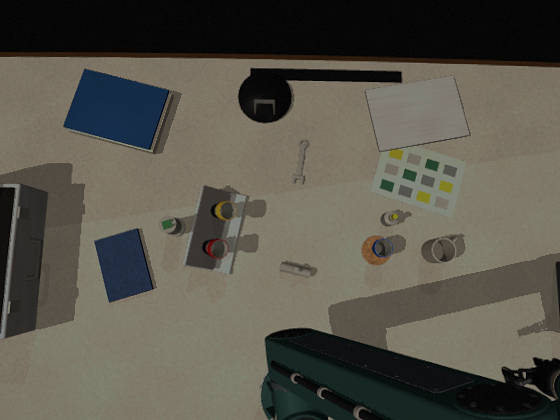

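Run:
```python
from h import *
print(env.observe()['time_s'])
print([a for a in dir(env) if not a.startswith('__')])
```

```text
2.1
['MotionError', 'capture', 'mark_of', 'observe', 'outline_of', 'sign_off', 'tips_ahead']
```

The side view shows blue at pixel (314,277), the probe at (349,280) and the mug at (352,325). In the top view, yellow is at (222,211) and red at (214,247), both leaning towards −y. Blue on its coaster is at (378,248), the tee at (298,268) and the transmitter at (170,226). I'll move over blue first.

>>> carry_out([
  [[85, -22, -38, 3, 0, 0, 0], [85, -22, -38, 3, 0, 0, 0], [85, -22, -38, 3, 0, 0, 0], [85, -22, -38, 3, 0, 0, 0], [85, -22, -38, 3, 0, 0, 0], [85, -22, -38, 3, 0, 0, 0], [85, -22, -38, 3, 0, 0, 0], [85, -22, -38, 3, 0, 0, 0], [85, -22, -38, 3, 0, 0, 0], [85, -22, -38, 3, 0, 0, 0]],
])

```text
time_s: 3.1
eef_pos: [464.2, -271.5, 226.4]
eef_rot: [-0.0, 0.791, -0.612, 0.0]
ft_force: [-0.1, -0.7, 0.4]
finger_gap: 85.4
```

```bash
cat >> h.py <<'E'
def unproj(c,o=None):
    """world points HxWx3 from depth"""
    h,w=c['range_z'].shape
    f=h/2/np.tan(np.radians(c['vfov'])/2)
    v,u=np.mgrid[0:h,0:w].astype(np.float64)
    K=np.array([[f,0,c['cx']],[0,f,c['cy']],[0,0,1.]])
    # drawn = (1+k1 r^2)*ray
    p=cv2.undistortPoints(np.stack([u.ravel(),v.ravel()],1)[:,None],K,np.array([c['k1'],0,0,0,0.]))[:,0]
    z=c['range_z'].ravel().astype(float)
    P=np.stack([p[:,0]*z,p[:,1]*z,z],1); P[z<=0]=np.nan
    T=camT(c,o)
    return (P@T[:3,:3].T+T[:3,3]).reshape(h,w,3)
def camT(c,o=None):
    T=np.eye(4)
    if 'T_tool_cam' in c:
        W=np.eye(4);W[:3,:3]=rot(o['eef_rot']).as_matrix();W[:3,3]=o['eef_pos'];return W@c['T_tool_cam']
    T[:3,:3]=rot(c['attitude']).as_matrix();T[:3,3]=c['eye'];return T
def wshot(name):
    o=env.observe();c=env.capture('wrist');save(c,name);return o,c
def st():
    o=env.observe();M=rot(o['eef_rot']).as_matrix()
    print('t',round(o['time_s'],2),'tcp',np.round(o['eef_pos'],1),'x',np.round(M[:,0],3),'z',np.round(M[:,2],3),'F',np.round(o['ft_force'],1),'gap',round(o['finger_gap'],1),'j',np.round(o['joints'],2));return o,M
E
python3 - <<'E'
from h import *
st();o,c=wshot('w1')
for t in ['blue_beaker','blue_beaker_rim','coaster']:
    print(t,[(np.round(a['position'],1).tolist(),round(a['p'],2)) for a in env.mark_of(t,c)[:2]])
a=env.outline_of('blue_beaker',c)
P=unproj(c,o)
if a:
    m=a[0]['pixels'];Q=P[m&np.isfinite(P[...,2])];print(a[0]['p'],m.sum(),np.percentile(Q[:,2],[1,50,90,99]))
    top=Q[(Q[:,2]>np.percentile(Q[:,2],99)-3)]
    print(top.min(0),top.max(0),cv2.minEnclosingCircle(top[:,:2].astype(np.float32)))
st()
E
```

```text
t 3.1 tcp [ 464.2 -271.5  226.4] x [ 0.25  -0.968  0.   ] z [ 0. -0. -1.] F [-0.1 -0.7  0.4] gap 85.4 j [-0.66  0.3   1.68  0.    1.16  0.66]
blue_beaker []
blue_beaker_rim [([469.6, -260.4, 89.7], 0.96)]
coaster []
0.67 4612 [ 6.26772308 62.91076397 87.55115425 88.60516871]
[ 440.13788911 -295.03269835   85.60854014] [ 499.44990164 -235.78433939   90.1116567 ] ((469.7941589355469, -265.36004638671875), 29.936445236206055)
t 3.35 tcp [ 462.8 -272.9  226.3] x [ 0.251 -0.968  0.   ] z [-0.001 -0.    -1.   ] F [ 0.2 -0.7 -0.5] gap 85.0 j [-0.66  0.3   1.68 -0.    1.16  0.66]
```

View pics/w1.png

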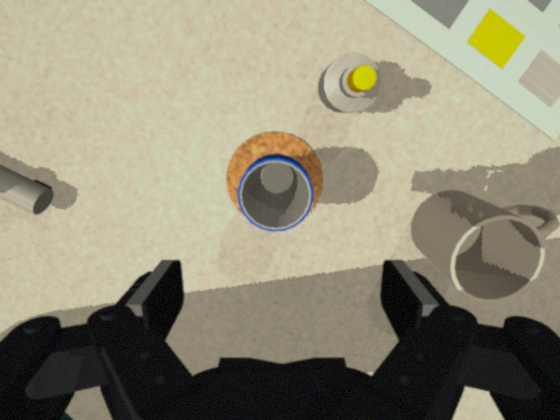

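Blue's rim is at pixel (275,193), and I measure it at about (469.8, −265.4, 88). The probe at (350,80) and the mug at (497,250) are clear of it. Next I'll plan the move to a viewpoint on the stand.

```bash
cat >> h.py <<'E'
def frame(x,z):
    z=np.array(z,float);z/=np.linalg.norm(z);x=np.array(x,float);x-=z*(x@z);x/=np.linalg.norm(x)
    return np.stack([x,np.cross(z,x),z],1)
def plan(p1,M1,n,jaw,p0=None,M0=None):
    o=env.observe()
    if p0 is None:p0=np.array(o['eef_pos'])
    if M0 is None:M0=rot(o['eef_rot']).as_matrix()
    rv=R.from_matrix(M0.T@M1).as_rotvec()
    M=M0.copy();rows=[]
    for i in range(n):
        d=M.T@((np.array(p1)-p0)/n)
        rows.append([jaw]+[round(float(v),1) for v in d]+[round(float(v),2) for v in np.degrees(rv/n)])
        M=M@R.from_rotvec(rv/n).as_matrix()
    for k in range(0,n,10): print(rows[k:k+10])
E
python3 - <<'E'
from h import *
plan([559,157,240],frame([.972,-.23,0],[.115,.486,-.866]),14,85)
E
```

```text
[[85, -28.0, -14.4, -1.0, 1.93, -1.16, -4.33], [85, -26.8, -16.5, 0.1, 1.93, -1.16, -4.33], [85, -25.5, -18.4, 1.2, 1.93, -1.16, -4.33], [85, -24.0, -20.2, 2.4, 1.93, -1.16, -4.33], [85, -22.4, -21.9, 3.5, 1.93, -1.16, -4.33], [85, -20.6, -23.4, 4.7, 1.93, -1.16, -4.33], [85, -18.6, -24.7, 5.9, 1.93, -1.16, -4.33], [85, -16.6, -25.8, 7.1, 1.93, -1.16, -4.33], [85, -14.5, -26.7, 8.3, 1.93, -1.16, -4.33], [85, -12.2, -27.4, 9.5, 1.93, -1.16, -4.33]]
[[85, -9.9, -27.9, 10.7, 1.93, -1.16, -4.33], [85, -7.6, -28.2, 11.8, 1.93, -1.16, -4.33], [85, -5.2, -28.3, 12.9, 1.93, -1.16, -4.33], [85, -2.8, -28.1, 13.9, 1.93, -1.16, -4.33]]
```

>>> carry_out([
  [[85, -28, -14, -1, 1.93, -1.16, -4.33], [85, -27, -17, 0, 1.93, -1.16, -4.33], [85, -25, -18, 1, 1.93, -1.16, -4.33], [85, -24, -20, 2, 1.93, -1.16, -4.33], [85, -22, -22, 3, 1.93, -1.16, -4.33], [85, -21, -23, 5, 1.93, -1.16, -4.33], [85, -19, -25, 6, 1.93, -1.16, -4.33], [85, -17, -26, 7, 1.93, -1.16, -4.33], [85, -14, -27, 8, 1.93, -1.16, -4.33], [85, -12, -27, 9, 1.93, -1.16, -4.33]],
])

```text
time_s: 4.35
eef_pos: [531.8, 33.0, 238.4]
eef_rot: [-0.19, 0.944, -0.267, 0.023]
ft_force: [-0.2, 0.7, -0.7]
finger_gap: 84.9
```

>>> carry_out([
  [[85, -10, -28, 10, 1.93, -1.16, -4.33], [85, -7, -28, 11, 1.93, -1.16, -4.33], [85, -5, -28, 12, 1.93, -1.16, -4.33], [85, -3, -28, 13, 1.93, -1.16, -4.33], [85, 0, 0, 0, 0, 0, 0], [85, 0, 0, 0, 0, 0, 0], [85, 0, 0, 0, 0, 0, 0]],
])

```text
time_s: 5.05
eef_pos: [559.3, 152.9, 244.7]
eef_rot: [-0.257, 0.959, -0.114, 0.031]
ft_force: [0.5, -0.0, -0.2]
finger_gap: 84.9
```

Run:
```python
from h import *
st();o,c=wshot('w2')
P=unproj(c,o); np.savez('w2.npz',P=P,img=c['img'])
for t in ['yellow_beaker','yellow_beaker_rim','red_beaker']:
    print(t,[(np.round(a['position'],1).tolist(),round(a['p'],2)) for a in env.mark_of(t,c)[:2]])
for t in ['yellow_beaker','red_beaker']:
    for a in env.outline_of(t,c)[:2]:
        m=a['pixels'];Q=P[m];print(t,a['p'],m.sum(),np.nanmedian(Q,0)); 
        ys,xs=np.nonzero(m);print(xs.min(),xs.max(),ys.min(),ys.max()); np.save(f"m_{t}.npy",m)
st()
```

```text
t 5.05 tcp [559.3 152.9 244.7] x [ 0.972 -0.234  0.   ] z [ 0.117  0.486 -0.866] F [ 0.5 -0.  -0.2] gap 84.9 j [-0.16  0.31  1.75  0.59  1.12 -0.2 ]
yellow_beaker [([581.7, 268.7, 51.0], 0.92), ([530.9, 411.3, 0.6], 0.52)]
yellow_beaker_rim [([576.2, 223.4, 123.8], 0.68)]
red_beaker []
yellow_beaker 0.98 4545 [580.83960028 234.37406435  95.77093487]
246 319 157 235
red_beaker 0.87 5102 [451.59040726 257.48458892 104.19008689]
94 179 164 241
t 5.35 tcp [559.3 154.  244.9] x [ 0.973 -0.233  0.001] z [ 0.117  0.487 -0.866] F [-0.2  1.1  0.4] gap 84.9 j [-0.16  0.31  1.75  0.59  1.12 -0.2 ]
```

View pics/w2.png

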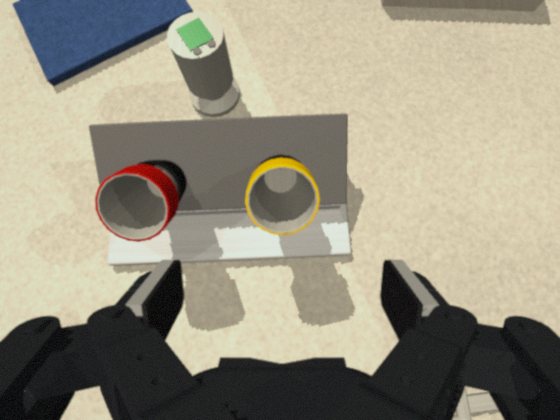

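The wrist view shows the yellow rim centred at about pixel (282,197) and the red rim at (137,203). The stand is square to the view and the transmitter is behind it at (205,60). I'll fit the rims.

```bash
cat >> h.py <<'E'
from scipy.optimize import least_squares
def rimfit(Q,a0,verbose=True):
    Q=Q[np.isfinite(Q).all(1)];a=np.array(a0,float);a/=np.linalg.norm(a)
    for it in range(8):
        h=Q@a; hm=np.percentile(h,99.0)
        S=Q[(h>hm-2.5)&(h<hm+1.5)]
        c=S.mean(0);_,s,V=np.linalg.svd(S-c);n=V[2]*np.sign(V[2]@a)
        a=n
    # circle: rim annulus 53..60 -> fit mid radius 28.25
    B=V[:2]; uv=(S-c)@B.T
    cc,_=cv2.minEnclosingCircle(uv.astype(np.float32)); 
    f=lambda p:np.hypot(uv[:,0]-p[0],uv[:,1]-p[1])-p[2]
    r=least_squares(f,[cc[0],cc[1],28],loss='soft_l1')
    C=c+r.x[0]*B[0]+r.x[1]*B[1]; C2=c+cc[0]*B[0]+cc[1]*B[1]
    if verbose: print('rim',np.round(C,1),'r',round(r.x[2],2),'encl',np.round(C2,1),round(_ ,1),'axis',np.round(a,3),'n',len(S),'tilt',round(np.degrees(np.arccos(a[2])),1))
    return C,a
E
python3 - <<'E'
from h import *
d=np.load('w2.npz');P=d['P']
for t in ['yellow_beaker','red_beaker']:
    m=np.load(f'm_{t}.npy')
    rimfit(P[m],[-.115,-.486,.866])
    Q=P[cv2.erode(m.astype(np.uint8),np.ones((3,3)))>0] if 0 else P[m]
o=env.observe();M=rot(o['eef_rot']).as_matrix()
for C in [[576,223,124]]: print(M.T@(np.array(C)-o['eef_pos']))
E
```

```text
rim [577.5 222.4 122. ] r 27.8 encl [577.6 222.2 121.8] 29.9 axis [-0.104 -0.536  0.838] n 951 tilt 33.1
rim [460.4 244.7 121.7] r 27.83 encl [460.  244.7 121.6] 30.2 axis [-0.103 -0.538  0.837] n 1002 tilt 33.2
[  0.14252661  -1.01640419 140.20410875]
```

Run:
```python
from h import *
d=np.load('w2.npz');P=d['P'];o=env.observe();M=rot(o['eef_rot']).as_matrix()
T=(P-o['eef_pos'])@M
for r in [slice(262,300)]:
    for cs in (slice(120,185),slice(380,440)):
        q=T[r,cs].reshape(-1,3);q=q[np.isfinite(q).all(1)&(q[:,2]<60)];print(q.min(0),q.max(0),np.percentile(q[:,2],98))
a=np.array([-.104,-.537,.838]);F=frame([.982,-.188,0],-a)
p=np.array([577.5,222.3,122])+a*75
plan(p,F,5,85)
```

```text
[-55.3690214  -10.63671891 -23.4285888 ] [-40.53028864   9.66173534  13.21748404] 10.470457653392149
[ 42.8735513  -10.71342415 -23.44937594] [57.62287245  9.55335162 12.51368692] 10.348112439886691
[[85, 0.7, 0.9, 13.4, 0.62, -0.27, -0.44], [85, 0.8, 1.0, 13.4, 0.62, -0.27, -0.44], [85, 0.8, 1.2, 13.3, 0.62, -0.27, -0.44], [85, 0.9, 1.3, 13.3, 0.62, -0.27, -0.44], [85, 0.9, 1.5, 13.3, 0.62, -0.27, -0.44]]
```

>>> carry_out([
  [[85, 0.5, 1, 13.4, 0.62, -0.27, -0.44], [85, 0.5, 1, 13.4, 0.62, -0.27, -0.44], [85, 0.5, 1.2, 13.4, 0.62, -0.27, -0.44], [85, 0.5, 1.3, 13.4, 0.62, -0.27, -0.44], [85, 0.5, 1.5, 13.4, 0.62, -0.27, -0.44], [85, 0, 0, 0, 0, 0, 0], [85, 0, 0, 0, 0, 0, 0], [85, 0, 0, 0, 0, 0, 0]],
])

```text
time_s: 6.15
eef_pos: [568.2, 182.9, 184.5]
eef_rot: [-0.284, 0.954, -0.09, 0.027]
ft_force: [-0.7, -0.6, 0.0]
finger_gap: 85.1
```

```bash
cat >> h.py <<'E'
BIAS=np.array([1.15,-.55,0])
def intool(C,o): 
    M=rot(o['eef_rot']).as_matrix(); return M.T@(np.array(C)-o['eef_pos'])-BIAS
def fingers(P,o):
    M=rot(o['eef_rot']).as_matrix();T=(P-o['eef_pos'])@M
    x,y,z=T[...,0],T[...,1],T[...,2]
    k=np.isfinite(z)&(z>-25)&(z<20)&(abs(y)<14)&(abs(x)>33)&(abs(x)<62)
    l=T[k&(x<0)];r=T[k&(x>0)]
    print('fing L',[np.round(np.percentile(l[:,i],[1,99]),1).tolist() for i in range(3)],'R',[np.round(np.percentile(r[:,i],[1,99]),1).tolist() for i in range(3)])
E
python3 - <<'E'
from h import *
st();o,c=wshot('w3')
P=unproj(c,o);fingers(P,o)
a0=[-.104,-.537,.838]
for a in env.outline_of('yellow_beaker',c)[:1]:
    C,ax=rimfit(P[a['pixels']],a0);M=rot(o['eef_rot']).as_matrix();print(intool(C,o),M.T@ax)
E
```

```text
t 6.15 tcp [568.2 182.9 184.5] x [ 0.982 -0.188  0.001] z [ 0.103  0.537 -0.837] F [-0.7 -0.6  0. ] gap 85.1 j [-0.14  0.42  1.8   0.7   1.02 -0.35]
fing L [[-54.7, -41.0], [-11.1, 10.9], [-24.9, 11.2]] R [[43.0, 56.8], [-11.1, 10.9], [-24.9, 10.7]]
rim [577.3 222.4 121.9] r 27.82 encl [577.4 222.2 121.8] 29.9 axis [-0.104 -0.536  0.838] n 1702 tilt 33.1
[ 0.37195162  0.80318191 74.54315291] [-0.00127674 -0.00107948 -0.9999986 ]
```

View pics/w3.png

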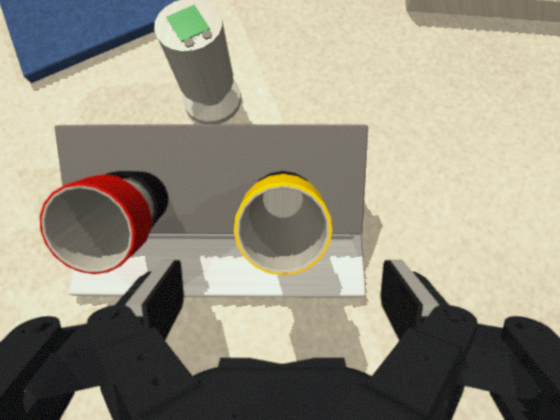

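The view is closer now, with the yellow rim at pixel (283,225), between the fingers. The fit agrees with the first view. I'll go in along the axis and grip.

>>> carry_out([
  [[85, 0.4, 0.3, 15, 0, 0, 0], [85, 0, 0, 15, 0, 0, 0], [85, 0, 0, 15, 0, 0, 0], [85, 0, 0, 15, 0, 0, 0], [85, 0, 0, 10, 0, 0, 0], [85, 0, 0, 7, 0, 0, 0], [85, 0, 0, 0, 0, 0, 0], [85, 0, 0, 0, 0, 0, 0]],
])

```text
time_s: 7.05
eef_pos: [576.4, 224.0, 119.7]
eef_rot: [-0.284, 0.954, -0.09, 0.027]
ft_force: [-0.4, 0.3, -0.1]
finger_gap: 84.9
```

```bash
sed -i 's/^BIAS=.*/BIAS=np.array([1.05,-.1,0])/' h.py
python3 - <<'E'
from h import *
o,M=st();print(M.T@(np.array([577.3,222.4,121.9])-o['eef_pos']))
E
```

```text
t 7.05 tcp [576.4 224.  119.7] x [ 0.982 -0.188  0.   ] z [ 0.103  0.537 -0.837] F [-0.4  0.3 -0.1] gap 84.9 j [-0.06  0.53  1.82  0.78  0.88 -0.41]
[ 1.14384872 -0.02191251 -2.56192141]
```

>>> carry_out([
  [[50, 0, 0, 0, 0, 0, 0], [50, 0, 0, 0, 0, 0, 0], [50, 0, 0, 0, 0, 0, 0], [50, 0, 0, 0, 0, 0, 0], [50, 0, 0, 0, 0, 0, 0]],
])

```text
time_s: 7.55
eef_pos: [576.7, 223.5, 120.9]
eef_rot: [-0.284, 0.954, -0.09, 0.028]
ft_force: [-2.3, -2.1, 5.5]
finger_gap: 59.0
```

Run:
```python
from h import *
st()
```

```text
t 7.55 tcp [576.7 223.5 120.9] x [ 0.982 -0.188  0.002] z [ 0.104  0.537 -0.837] F [-2.3 -2.1  5.5] gap 59.0 j [-0.06  0.52  1.82  0.78  0.88 -0.41]
```

The grip is firm, with a 59 mm gap. I'll draw it out along the beaker's axis.

>>> carry_out([
  [[50, 0, 0, -3, 0, 0, 0], [50, 0, 0, -6, 0, 0, 0], [50, 0, 0, -10, 0, 0, 0], [50, 0, 0, -15, 0, 0, 0], [50, 0, 0, -15, 0, 0, 0], [50, 0, 0, -15, 0, 0, 0], [50, 0, 0, -15, 0, 0, 0], [50, 0, 0, -10, 0, 0, 0]],
])

```text
time_s: 8.35
eef_pos: [567.6, 175.1, 196.0]
eef_rot: [-0.284, 0.954, -0.091, 0.028]
ft_force: [0.0, 0.0, -1.5]
finger_gap: 59.0
```

Run:
```python
from h import *
o,M=st()
# target above blue: upright, x yaw choice; approx TCP z so foot ~ 45mm above blue rim: rim=TCP+~2.. foot = TCP-82+? 
b=np.array([469,-264.5,0])
plan([469,-264.5,88+84+40-2],frame([.982,-.188,0],[0,0,-1]),14,50)
```

```text
t 8.35 tcp [567.6 175.1 196. ] x [ 0.982 -0.189  0.002] z [ 0.105  0.536 -0.837] F [ 0.   0.  -1.5] gap 59.0 j [-0.15  0.4   1.79  0.68  1.04 -0.34]
[[50, -1.0, 26.4, -18.4, -2.37, -0.01, 0.0], [50, -1.0, 27.1, -17.3, -2.37, -0.01, 0.0], [50, -1.0, 27.8, -16.2, -2.37, -0.01, 0.0], [50, -1.0, 28.5, -15.0, -2.37, -0.01, 0.0], [50, -1.0, 29.1, -13.8, -2.37, -0.01, 0.0], [50, -1.0, 29.6, -12.6, -2.37, -0.01, 0.0], [50, -1.0, 30.1, -11.4, -2.37, -0.01, 0.0], [50, -1.0, 30.5, -10.1, -2.37, -0.01, 0.0], [50, -1.0, 30.9, -8.9, -2.37, -0.01, 0.0], [50, -1.0, 31.3, -7.6, -2.37, -0.01, 0.0]]
[[50, -1.0, 31.6, -6.3, -2.37, -0.01, 0.0], [50, -1.0, 31.8, -5.0, -2.37, -0.01, 0.0], [50, -1.0, 32.0, -3.7, -2.37, -0.01, 0.0], [50, -1.0, 32.1, -2.3, -2.37, -0.01, 0.0]]
```

>>> carry_out([
  [[50, -1, 29, -20, -2.37, 0, 0], [50, -1, 30, -19, -2.37, 0, 0], [50, -1, 31, -18, -2.37, 0, 0], [50, -1, 32, -17, -2.37, 0, 0], [50, -1, 33, -15, -2.37, 0, 0], [50, -1, 34, -14, -2.37, 0, 0], [50, -1, 35, -13, -2.37, 0, 0], [50, -1, 35, -12, -2.37, 0, 0], [50, -1, 35, -10, -2.37, 0, 0], [50, -1, 36, -9, -2.37, 0, 0]],
])

```text
time_s: 9.35
eef_pos: [488.2, -180.6, 205.3]
eef_rot: [-0.081, 0.992, -0.094, 0.008]
ft_force: [1.2, 0.3, -1.0]
finger_gap: 59.1
```

>>> carry_out([
  [[50, -1, 36, -7, -2.37, 0, 0], [50, -1, 36, -6, -2.37, 0, 0], [50, -1, 36, -4, -2.37, 0, 0], [50, -1, 36, -3, -2.37, 0, 0], [50, -1, 30, 0, 0, 0, 0], [50, 0, 0, 0, 0, 0, 0], [50, 0, 0, 0, 0, 0, 0], [50, 0, 0, 0, 0, 0, 0], [50, 0, 0, 0, 0, 0, 0]],
])

```text
time_s: 10.25
eef_pos: [451.1, -349.3, 209.8]
eef_rot: [-0.0, 0.996, -0.094, -0.0]
ft_force: [-0.5, -0.4, -1.1]
finger_gap: 59.2
```

Run:
```python
from h import *
st();o,c=wshot('w4')
P=unproj(c,o);fingers(P,o);np.savez('w4.npz',P=P)
a=env.outline_of('blue_beaker',c)[:1];b=env.outline_of('yellow_beaker',c)[:1]
M=rot(o['eef_rot']).as_matrix()
for m,n in ((a,'blue'),(b,'yel')):
  if m:
    C,ax=rimfit(P[m[0]['pixels']],[0,0,1]);print(n,m[0]['p'],intool(C,o),M.T@ax);np.save(f'm4_{n}.npy',m[0]['pixels'])
st()
```

```text
t 10.25 tcp [ 451.1 -349.3  209.8] x [ 0.982 -0.187 -0.   ] z [-0.  0. -1.] F [-0.5 -0.4 -1.1] gap 59.2 j [-0.78  0.36  1.63 -0.    1.15 -0.59]
fing L [[-51.0, -33.0], [-13.5, -6.2], [-24.9, 14.7]] R [[33.1, 52.2], [-13.4, -6.2], [-24.9, 14.5]]
rim [ 452.  -349.   210.9] r 27.79 encl [ 452.2 -349.6  210.9] 30.2 axis [0.001 0.    1.   ] n 4022 tilt 0.1
yel 0.78 [-0.17173113 -0.39431481 -1.1178067 ] [ 7.19027127e-04 -5.61959225e-04 -9.99999584e-01]
t 10.4 tcp [ 451.3 -349.6  209.9] x [ 0.982 -0.187  0.   ] z [ 0.    -0.001 -1.   ] F [-0.6 -0.2 -1.4] gap 58.8 j [-0.78  0.36  1.63 -0.    1.15 -0.59]
```

View pics/w4.png

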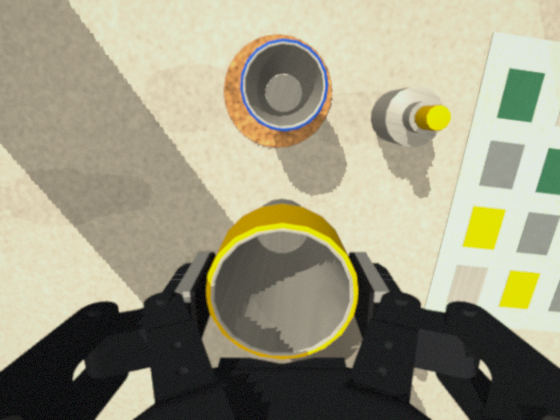

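The held yellow rim is at pixel (282,290), upright to within 0.1° of the tool. Blue is at (285,85), but the network missed it, so I'll fit blue from its region.

Run:
```python
from h import *
P=np.load('w4.npz')['P'];Q=P[28:142,228:342].reshape(-1,3)
Q=Q[np.isfinite(Q).all(1)&(Q[:,2]>40)&(Q[:,2]<100)]
C,ax=rimfit(Q,[0,0,1])
Y=np.array([452.,-349.,210.9])
o,M=st();print('rel tool',M.T@(C-Y)); print(M.T@(C-np.array([452.2,-349.6,210.9])))
```

```text
rim [ 469.4 -265.8   87.7] r 27.91 encl [ 469.2 -265.7   87.7] 30.1 axis [-0.002  0.004  1.   ] n 1356 tilt 0.2
t 10.4 tcp [ 451.3 -349.6  209.9] x [ 0.982 -0.187  0.   ] z [ 0.    -0.001 -1.   ] F [-0.6 -0.2 -1.4] gap 58.8 j [-0.78  0.36  1.63 -0.    1.15 -0.59]
rel tool [  1.45063398 -85.05354278 123.204775  ]
[  1.14189767 -85.60552264 123.20441797]
```

>>> carry_out([
  [[50, 0.2, -15, 0, 0, 0, 0], [50, 0.3, -30, 0, 0, 0, 0], [50, 0.3, -25, 0, 0, 0, 0], [50, 0.3, -15, 6, 0, 0, 0], [50, 0, 0, 8, 0, 0, 0], [50, 0, 0, 8, 0, 0, 0], [50, 0, 0, 5, 0, 0, 0], [50, 0, 0, 0, 0, 0, 0], [50, 0, 0, 0, 0, 0, 0], [50, 0, 0, 0, 0, 0, 0]],
])

```text
time_s: 11.4
eef_pos: [468.2, -267.8, 182.9]
eef_rot: [0.001, 0.995, -0.095, 0.0]
ft_force: [-0.4, 0.2, -0.7]
finger_gap: 58.8
```

Run:
```python
from h import *
st();o,c=wshot('w5');s=env.capture('side');save(s,'s5')
cv2.imwrite('pics/s5z.png',cv2.resize(s['img'][220:360,230:410,::-1],(720,560),interpolation=cv2.INTER_CUBIC))
```

```text
t 11.4 tcp [ 468.2 -267.8  182.9] x [ 0.982 -0.189  0.001] z [ 0.001 -0.001 -1.   ] F [-0.4  0.2 -0.7] gap 58.8 j [-0.65  0.35  1.73 -0.    1.06 -0.46]
```

View pics/w5.png

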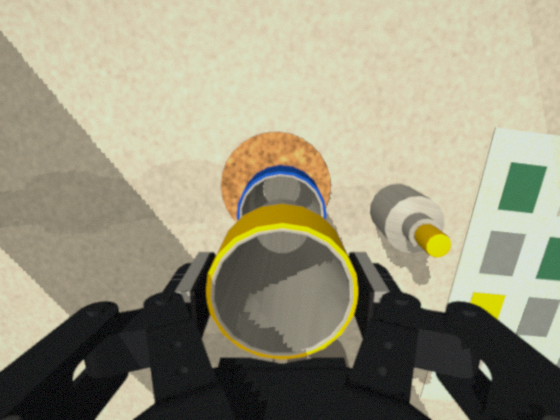

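View pics/s5z.png

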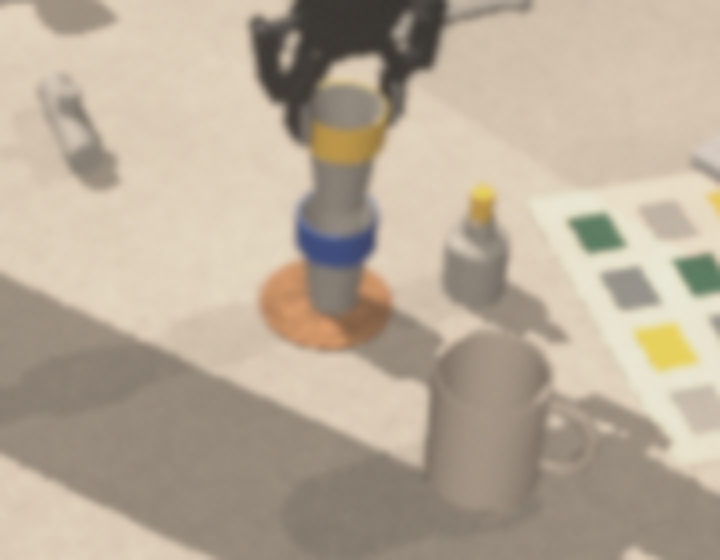

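Yellow's foot is over blue's mouth. The wrist view shows blue's back arc at (283,170) and the yellow rim at (282,290). I'll refine the offset from this view.

Run:
```python
from h import *
o,M=st();c=env.capture('wrist');P=unproj(c,o)
b=env.outline_of('blue_beaker',c);y=env.outline_of('yellow_beaker',c)
print([x['p'] for x in b],[x['p'] for x in y])
T=(P-o['eef_pos'])@M
Q=P[150:235,225:340].reshape(-1,3);Q=Q[np.isfinite(Q).all(1)&(Q[:,2]>86)&(Q[:,2]<89.5)]
t=(Q-o['eef_pos'])@M
f=lambda p:np.hypot(t[:,0]-p[0],t[:,1]-p[1])-27.85
r=least_squares(f,[0,0],loss='soft_l1',f_scale=.5);print('blue tool',r.x,len(t),np.abs(r.fun).mean())
C,ax=rimfit(P[y[0]['pixels']],[0,0,1]);print('yel tool',(C-o['eef_pos'])@M)
st()
```

```text
t 11.5 tcp [ 468.3 -267.6  183.1] x [ 0.982 -0.188  0.001] z [ 0.001 -0.001 -1.   ] F [ 0.3  0.5 -0.5] gap 58.7 j [-0.65  0.35  1.73 -0.    1.06 -0.46]
[0.94] [0.79]
blue tool [ 0.5284606  -2.89862937] 773 0.9221049814308806
rim [ 469.3 -267.3  184.2] r 27.79 encl [ 469.3 -267.9  184.2] 30.2 axis [-0.     0.002  1.   ] n 4058 tilt 0.1
yel tool [ 0.87260744 -0.50000558 -1.10159141]
t 11.65 tcp [ 468.2 -267.3  183. ] x [ 0.982 -0.188  0.001] z [ 0.001 -0.001 -1.   ] F [-0.3 -0.5 -1.1] gap 58.6 j [-0.65  0.35  1.73 -0.    1.06 -0.46]
```

>>> carry_out([
  [[50, 0, -1.7, 0, 0, 0, 0], [50, 0, 0, 5, 0, 0, 0], [50, 0, 0, 6, 0, 0, 0], [50, 0, 0, 6, 0, 0, 0], [50, 0, 0, 6, 0, 0, 0], [50, 0, 0, 6, 0, 0, 0], [50, 0, 0, 4, 0, 0, 0], [50, 0, 0, 2, 0, 0, 0], [50, 0, 0, 0, 0, 0, 0], [50, 0, 0, 0, 0, 0, 0]],
])

```text
time_s: 12.65
eef_pos: [468.6, -265.6, 147.9]
eef_rot: [0.0, 0.996, -0.094, 0.0]
ft_force: [-0.1, -0.7, -0.4]
finger_gap: 58.6
```

Run:
```python
from h import *
o,M=st();print(np.round(o['wrist_torque'],2));c=env.capture('wrist');save(c,'w6');P=unproj(c,o)
y=env.outline_of('yellow_beaker',c)
C,ax=rimfit(P[y[0]['pixels']],[0,0,1]);print('yel tool',(C-o['eef_pos'])@M)
```

```text
t 12.65 tcp [ 468.6 -265.6  147.9] x [ 0.982 -0.188  0.001] z [ 0.    -0.001 -1.   ] F [-0.1 -0.7 -0.4] gap 58.6 j [-0.64  0.4   1.76 -0.    0.98 -0.45]
[-0.03 -0.07  0.02]Traceback (most recent call last):
  File "<stdin>", line 4, in <module>
IndexError: list index out of range
```

View pics/w6.png

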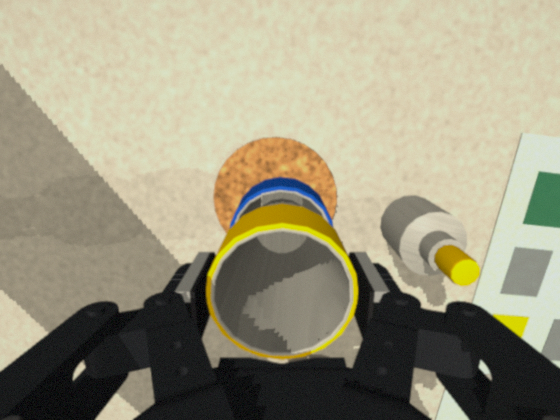

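The foot is well inside blue and there is no contact force. The yellow rim at (282,290) and blue's back arc at (283,185) line up.

>>> carry_out([
  [[50, 0, 0, 3, 0, 0, 0], [50, 0, 0, 4, 0, 0, 0], [50, 0, 0, 4, 0, 0, 0], [50, 0, 0, 4, 0, 0, 0], [50, 0, 0, 4, 0, 0, 0], [50, 0, 0, 2, 0, 0, 0], [50, 0, 0, 1, 0, 0, 0], [50, 0, 0, 0, 0, 0, 0], [50, 0, 0, 0, 0, 0, 0]],
])

```text
time_s: 13.65
eef_pos: [468.6, -265.6, 125.9]
eef_rot: [0.0, 0.996, -0.094, 0.0]
ft_force: [-0.0, 0.0, -1.0]
finger_gap: 59.0
```

Run:
```python
from h import *
o,M=st();print(np.round(o['wrist_torque'],2))
```

```text
t 13.65 tcp [ 468.6 -265.6  125.9] x [ 0.982 -0.188  0.001] z [ 0.    -0.001 -1.   ] F [-0.  0. -1.] gap 59.0 j [-0.64  0.43  1.78 -0.    0.93 -0.45]
[ 0.04 -0.07 -0.07]
```

>>> carry_out([
  [[50, 0, 0, 1.5, 0, 0, 0], [50, 0, 0, 1.5, 0, 0, 0], [50, 0, 0, 1.5, 0, 0, 0], [50, 0, 0, 1.5, 0, 0, 0], [50, 0, 0, 1.5, 0, 0, 0], [50, 0, 0, 1, 0, 0, 0], [50, 0, 0, 0, 0, 0, 0]],
])

```text
time_s: 14.35
eef_pos: [468.4, -265.5, 117.1]
eef_rot: [0.0, 0.996, -0.094, -0.0]
ft_force: [-0.4, -0.1, -0.4]
finger_gap: 58.8
```

>>> carry_out([
  [[50, 0, 0, 0.7, 0, 0, 0], [50, 0, 0, 0.7, 0, 0, 0], [50, 0, 0, 0.5, 0, 0, 0], [50, 0, 0, 0, 0, 0, 0]],
])

```text
time_s: 14.75
eef_pos: [468.5, -265.5, 115.3]
eef_rot: [0.0, 0.996, -0.094, 0.0]
ft_force: [0.3, 0.5, -1.8]
finger_gap: 58.7
```

>>> carry_out([
  [[50, 0, 0, 0.5, 0, 0, 0], [50, 0, 0, 0.4, 0, 0, 0], [50, 0, 0, 0, 0, 0, 0]],
])

```text
time_s: 15.05
eef_pos: [468.6, -265.6, 114.5]
eef_rot: [0.0, 0.996, -0.094, 0.0]
ft_force: [-0.2, -1.1, -0.6]
finger_gap: 58.3
```

>>> carry_out([
  [[50, 0, 0, 0.4, 0, 0, 0], [50, 0, 0, 0.4, 0, 0, 0], [50, 0, 0, 0, 0, 0, 0]],
])

```text
time_s: 15.35
eef_pos: [468.6, -265.7, 114.4]
eef_rot: [0.001, 0.996, -0.094, 0.0]
ft_force: [-2.1, 1.7, 7.0]
finger_gap: 58.7
```

Contact came at the predicted height with 7 N. I'll release and back straight up.

>>> carry_out([
  [[66, 0, 0, 0, 0, 0, 0], [75, 0, 0, 0, 0, 0, 0], [85, 0, 0, 0, 0, 0, 0], [85, 0, 0, 0, 0, 0, 0], [85, 0, 0, -5, 0, 0, 0], [85, 0, 0, -15, 0, 0, 0], [85, 0, 0, -25, 0, 0, 0], [85, 0, 0, -30, 0, 0, 0], [85, 0, 0, -30, 0, 0, 0], [85, 0, 0, -10, 0, 0, 0]],
])

```text
time_s: 16.35
eef_pos: [469.9, -266.5, 232.0]
eef_rot: [0.002, 0.996, -0.094, 0.002]
ft_force: [0.6, -0.3, 0.2]
finger_gap: 85.1
```

>>> carry_out([
  [[85, 0, 0, 0, 0, 0, 0], [85, 0, 0, 0, 0, 0, 0], [85, 0, 0, 0, 0, 0, 0]],
])

```text
time_s: 16.65
eef_pos: [467.6, -264.8, 227.1]
eef_rot: [-0.0, 0.996, -0.094, -0.001]
ft_force: [-0.4, -0.3, 0.2]
finger_gap: 84.9
```

Run:
```python
from h import *
o,M=st();c=env.capture('wrist');save(c,'w7');P=unproj(c,o);fingers(P,o)
y=env.outline_of('yellow_beaker',c)
for a in y[:1]: C,ax=rimfit(P[a['pixels']],[0,0,1]);print('yel',a['p'],'tool',intool(C,o))
Q=P[150:300,200:360].reshape(-1,3);Q=Q[np.isfinite(Q).all(1)&(Q[:,2]>60)];rimfit(Q,[0,0,1])
```

```text
t 16.65 tcp [ 467.6 -264.8  227.1] x [ 0.982 -0.188 -0.002] z [-0.002  0.001 -1.   ] F [-0.4 -0.3  0.2] gap 84.9 j [-0.64  0.3   1.68 -0.    1.16 -0.45]
fing L [[-54.8, -41.1], [-11.3, 10.7], [-24.8, 11.1]] R [[42.9, 56.7], [-11.2, 10.7], [-24.9, 10.9]]
rim [ 469.6 -265.5  115.5] r 27.74 encl [ 469.5 -266.   115.5] 30.0 axis [-0.002 -0.001  1.   ] n 1189 tilt 0.1
yel 0.66 tool [  1.31268957   0.53630212 111.56827599]
rim [ 469.5 -265.6  115.5] r 27.83 encl [ 469.5 -266.   115.5] 30.0 axis [-0.002 -0.     1.   ] n 1235 tilt 0.1
```

View pics/w7.png

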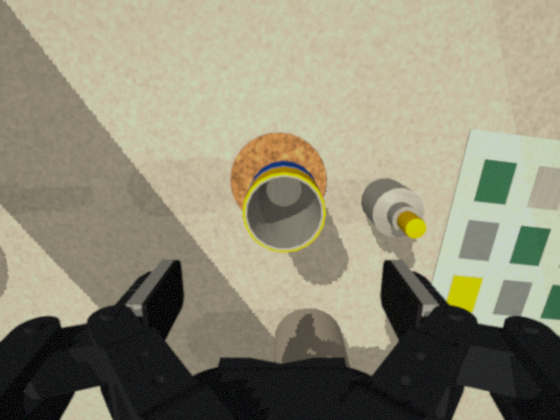

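Yellow is nested: its rim is at z = 115.5, tilted 0.1°, at pixel (284,211). Now for red.

Run:
```python
from h import *
a=np.array([-.104,-.537,.838]);F=frame([.982,-.188,0],-a)
p=np.array([459.4,244.9,121.7])+a*80
print(p);plan(p,F,14,85)
```

```text
[451.08 201.94 188.74]
[[85, -7.4, -32.5, 2.8, 2.36, 0.01, -0.0], [85, -7.4, -32.4, 4.1, 2.36, 0.01, -0.0], [85, -7.4, -32.2, 5.5, 2.36, 0.01, -0.0], [85, -7.4, -31.9, 6.8, 2.36, 0.01, -0.0], [85, -7.4, -31.6, 8.1, 2.36, 0.01, -0.0], [85, -7.4, -31.3, 9.4, 2.36, 0.01, -0.0], [85, -7.4, -30.9, 10.7, 2.36, 0.01, -0.0], [85, -7.4, -30.4, 11.9, 2.36, 0.01, -0.0], [85, -7.4, -29.9, 13.2, 2.36, 0.01, -0.0], [85, -7.4, -29.3, 14.4, 2.36, 0.01, -0.0]]
[[85, -7.5, -28.7, 15.6, 2.36, 0.01, -0.0], [85, -7.5, -28.0, 16.7, 2.36, 0.01, -0.0], [85, -7.5, -27.3, 17.9, 2.36, 0.01, -0.0], [85, -7.5, -26.5, 19.0, 2.36, 0.01, -0.0]]
```

>>> carry_out([
  [[85, -7, -32, 2, 2.36, 0, 0], [85, -7, -32, 3, 2.36, 0, 0], [85, -7, -32, 4, 2.36, 0, 0], [85, -7, -32, 6, 2.36, 0, 0], [85, -7, -32, 8, 2.36, 0, 0], [85, -7, -31, 9, 2.36, 0, 0], [85, -8, -31, 10, 2.36, 0, 0], [85, -8, -30, 12, 2.36, 0, 0], [85, -8, -30, 13, 2.36, 0, 0], [85, -7, -29, 14, 2.36, 0, 0]],
])

```text
time_s: 17.75
eef_pos: [456.9, 67.1, 205.3]
eef_rot: [-0.204, 0.974, -0.093, 0.019]
ft_force: [-0.1, -0.0, -0.5]
finger_gap: 84.7
```

>>> carry_out([
  [[85, -7, -29, 15, 2.36, 0, 0], [85, -8, -28, 16, 2.36, 0, 0], [85, -8, -27, 18, 2.36, 0, 0], [85, -7, -26, 19, 2.36, 0, 0], [85, 0, 0, 0, 0, 0, 0], [85, 0, 0, 0, 0, 0, 0], [85, 0, 0, 0, 0, 0, 0], [85, 0, 0, 0, 0, 0, 0]],
])

```text
time_s: 18.55
eef_pos: [453.0, 197.5, 195.6]
eef_rot: [-0.282, 0.955, -0.091, 0.027]
ft_force: [-0.1, -0.5, 0.6]
finger_gap: 84.7
```

Run:
```python
from h import *
o,M=st();o,c=wshot('w8');P=unproj(c,o);fingers(P,o)
for a in env.outline_of('red_beaker',c)[:1]:
    C,ax=rimfit(P[a['pixels']],[-.104,-.537,.838]);print(a['p'],intool(C,o),M.T@ax)
```

```text
t 18.55 tcp [453.  197.5 195.6] x [ 0.982 -0.189  0.001] z [ 0.104  0.534 -0.839] F [-0.1 -0.5  0.6] gap 84.7 j [-0.14  0.26  2.03  0.73  0.96 -0.41]
fing L [[-54.7, -41.0], [-11.1, 10.7], [-24.9, 11.1]] R [[43.0, 56.8], [-11.2, 10.7], [-24.8, 10.9]]
rim [459.5 245.1 121.9] r 27.82 encl [459.4 244.8 121.7] 30.0 axis [-0.106 -0.537  0.837] n 1484 tilt 33.2
0.56 [-3.68671173 -0.10252728 87.97179801] [-0.00144883  0.00424348 -0.99998995]
```

View pics/w8.png

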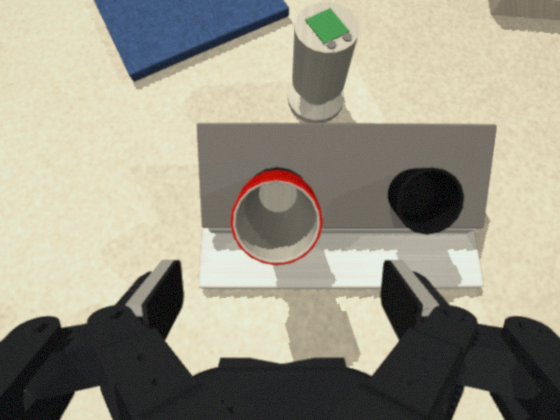

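The red rim is at pixel (277,217), with the pocket yellow came from empty at (426,200). I'll centre on red and approach.

>>> carry_out([
  [[85, -1.7, 0, 10, 0.24, 0, 0], [85, -2, -0.1, 15, 0, 0, 0], [85, 0, 0, 15, 0, 0, 0], [85, 0, 0, 15, 0, 0, 0], [85, 0, 0, 15, 0, 0, 0], [85, 0, 0, 12, 0, 0, 0], [85, 0, 0, 8, 0, 0, 0], [85, 0, 0, 0, 0, 0, 0], [85, 0, 0, 0, 0, 0, 0], [85, 0, 0, 0, 0, 0, 0]],
])

```text
time_s: 19.65
eef_pos: [458.4, 247.2, 120.7]
eef_rot: [-0.285, 0.954, -0.09, 0.028]
ft_force: [0.3, 0.5, -0.6]
finger_gap: 84.8
```

Run:
```python
from h import *
o,M=st();print(intool([459.5,245.1,121.9],o))
```

```text
t 19.65 tcp [458.4 247.2 120.7] x [ 0.982 -0.188  0.001] z [ 0.104  0.538 -0.836] F [ 0.3  0.5 -0.6] gap 84.8 j [-0.02  0.42  2.07  0.9   0.76 -0.54]
[ 0.47202932  1.00367705 -2.02149266]
```

>>> carry_out([
  [[85, 0.4, 0.8, 0.4, 0, 0, 0], [85, 0, 0, 0, 0, 0, 0], [50, 0, 0, 0, 0, 0, 0], [50, 0, 0, 0, 0, 0, 0], [50, 0, 0, 0, 0, 0, 0], [50, 0, 0, 0, 0, 0, 0], [50, 0, 0, 0, 0, 0, 0]],
])

```text
time_s: 20.35
eef_pos: [458.5, 246.9, 120.3]
eef_rot: [-0.285, 0.954, -0.09, 0.028]
ft_force: [-1.6, -4.1, 8.3]
finger_gap: 58.8
```

>>> carry_out([
  [[50, 0, 0, -3, 0, 0, 0], [50, 0, 0, -6, 0, 0, 0], [50, 0, 0, -10, 0, 0, 0], [50, 0, 0, -15, 0, 0, 0], [50, 0, 0, -15, 0, 0, 0], [50, 0, 0, -15, 0, 0, 0], [50, 0, 0, -15, 0, 0, 0], [50, 0, 0, -10, 0, 0, 0], [50, 0, 0, 0, 0, 0, 0]],
])

```text
time_s: 21.25
eef_pos: [449.9, 198.2, 195.2]
eef_rot: [-0.285, 0.954, -0.091, 0.029]
ft_force: [-0.9, 0.1, -1.6]
finger_gap: 59.2
```

Run:
```python
from h import *
o,M=st()
F=frame([.982,-.188,0],[0,0,-1])
plan([452,-349,245],F,15,50)
```

```text
t 21.25 tcp [449.9 198.2 195.2] x [ 0.982 -0.189  0.003] z [ 0.106  0.538 -0.836] F [-0.9  0.1 -1.6] gap 59.2 j [-0.14  0.26  2.04  0.73  0.96 -0.42]
[[50, 7.0, 28.1, -22.4, -2.22, -0.01, -0.0], [50, 7.0, 29.0, -21.3, -2.22, -0.01, -0.0], [50, 7.0, 29.8, -20.1, -2.22, -0.01, -0.0], [50, 7.0, 30.5, -19.0, -2.22, -0.01, -0.0], [50, 7.0, 31.2, -17.8, -2.22, -0.01, -0.0], [50, 7.0, 31.9, -16.6, -2.22, -0.01, -0.0], [50, 7.0, 32.5, -15.3, -2.22, -0.01, -0.0], [50, 7.0, 33.1, -14.1, -2.22, -0.01, -0.0], [50, 7.0, 33.6, -12.8, -2.22, -0.01, -0.0], [50, 7.0, 34.1, -11.5, -2.22, -0.01, -0.0]]
[[50, 7.0, 34.5, -10.1, -2.22, -0.01, -0.0], [50, 7.0, 34.9, -8.8, -2.22, -0.01, -0.0], [50, 7.0, 35.2, -7.4, -2.22, -0.01, -0.0], [50, 7.0, 35.4, -6.1, -2.22, -0.01, -0.0], [50, 7.0, 35.6, -4.7, -2.22, -0.01, -0.0]]
```

>>> carry_out([
  [[50, 7, 28, -23, -2.22, 0, 0], [50, 7, 29, -22, -2.22, 0, 0], [50, 7, 30, -21, -2.22, 0, 0], [50, 7, 31, -19, -2.22, 0, 0], [50, 7, 31, -18, -2.22, 0, 0], [50, 7, 32, -17, -2.22, 0, 0], [50, 7, 33, -16, -2.22, 0, 0], [50, 7, 33, -14, -2.22, 0, 0], [50, 7, 34, -13, -2.22, 0, 0], [50, 7, 34, -12, -2.22, 0, 0]],
])

```text
time_s: 22.25
eef_pos: [449.7, -169.6, 230.2]
eef_rot: [-0.095, 0.991, -0.094, 0.009]
ft_force: [0.0, 0.2, -1.0]
finger_gap: 58.4
```

>>> carry_out([
  [[50, 7, 34, -10, -2.22, 0, 0], [50, 7, 35, -9, -2.22, 0, 0], [50, 7, 35, -7, -2.22, 0, 0], [50, 7, 35, -6, -2.22, 0, 0], [50, 7, 35, -5, -2.22, 0, 0], [50, 0, 0, 0, 0, 0, 0], [50, 0, 0, 0, 0, 0, 0], [50, 0, 0, 0, 0, 0, 0], [50, 0, 0, 0, 0, 0, 0]],
])

```text
time_s: 23.15
eef_pos: [450.8, -348.0, 246.9]
eef_rot: [-0.0, 0.996, -0.094, -0.0]
ft_force: [0.5, 0.1, -0.8]
finger_gap: 59.0
```

Run:
```python
from h import *
o,M=st();o,c=wshot('w9');P=unproj(c,o);np.savez('w9.npz',P=P)
T=(P-o['eef_pos'])@M
for a in env.outline_of('red_beaker',c)[:1]:
    C,ax=rimfit(P[a['pixels']],[0,0,1]);print('red',a['p'],intool(C,o),M.T@ax)
for a in env.outline_of('yellow_beaker',c)[:1]:
    C,ax=rimfit(P[a['pixels']],[0,0,1]);print('yel',a['p'],intool(C,o),M.T@ax)
k=np.isfinite(P[...,2])&(P[...,2]>95)&(P[...,2]<125)&(np.hypot(P[...,0]-469,P[...,1]+265)<38)
C,ax=rimfit(P[k],[0,0,1]);print('yel2',k.sum(),intool(C,o))
```

```text
t 23.15 tcp [ 450.8 -348.   246.9] x [ 0.982 -0.187 -0.001] z [-0.001  0.    -1.   ] F [ 0.5  0.1 -0.8] gap 59.0 j [-0.78  0.32  1.59 -0.    1.23 -0.59]
rim [ 451.8 -347.6  248.7] r 27.77 encl [ 451.7 -348.2  248.7] 30.2 axis [-0.006  0.004  1.   ] n 4068 tilt 0.4
red 0.76 [-0.19195255 -0.51563072 -1.77895566] [-0.007127   -0.00301349 -0.99997006]
rim [ 469.6 -266.3  115.6] r 27.87 encl [ 469.5 -266.4  115.6] 30.1 axis [-0.001  0.002  1.   ] n 1242 tilt 0.1
yel 0.89 [  2.13120527 -83.62227877 131.30071161] [-0.00236076 -0.00166492 -0.99999583]
rim [ 469.5 -266.3  115.7] r 27.95 encl [ 469.5 -266.4  115.7] 30.1 axis [-0.001  0.001  1.   ] n 1225 tilt 0.1
yel2 2640 [  2.0993738  -83.66720341 131.24513957]
```

View pics/w9.png

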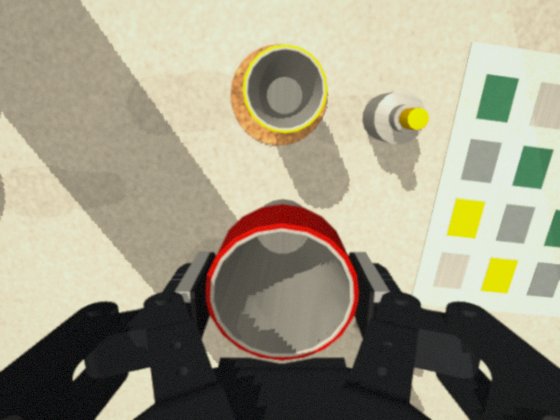

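The held red rim is at pixel (282,290), upright to within 0.4°. The stack's yellow rim is at (285,88).

>>> carry_out([
  [[50, 0.5, -15, 0, 0, 0, 0], [50, 0.5, -30, 0, 0, 0, 0], [50, 0.5, -25, 4, 0, 0, 0], [50, 0.5, -13.7, 10, 0, 0, 0], [50, 0, 0, 10, 0, 0, 0], [50, 0, 0, 10, 0, 0, 0], [50, 0, 0, 6, 0, 0, 0], [50, 0, 0, 0, 0, 0, 0], [50, 0, 0, 0, 0, 0, 0], [50, 0, 0, 0, 0, 0, 0]],
])

```text
time_s: 24.3
eef_pos: [469.0, -268.3, 207.6]
eef_rot: [0.001, 0.995, -0.095, 0.0]
ft_force: [0.2, -0.5, -2.2]
finger_gap: 58.8
```

Run:
```python
from h import *
o,M=st();print(M.T@(np.array([468.6,-265.8,0])-o['eef_pos']))
s=env.capture('side');save(s,'s10')
cv2.imwrite('pics/s10z.png',cv2.resize(s['img'][200:340,230:410,::-1],(720,560),interpolation=cv2.INTER_CUBIC))
```

```text
t 24.3 tcp [ 469.  -268.3  207.6] x [ 0.982 -0.189  0.001] z [ 0.001 -0.002 -1.   ] F [ 0.2 -0.5 -2.2] gap 58.8 j [-0.65  0.32  1.7  -0.    1.12 -0.46]
[ -1.05819939  -2.67264004 207.56339746]
```

View pics/s10z.png

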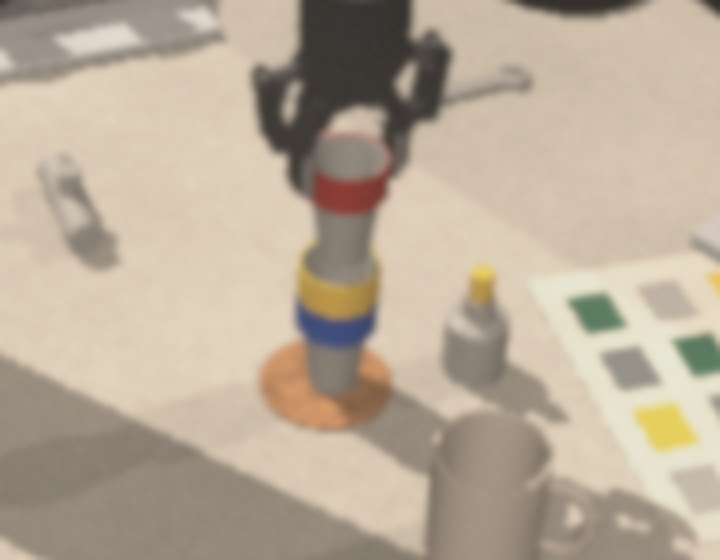

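The side view shows yellow seated on blue and red's foot above the mouth. I'll correct by about 2 mm and lower it.

>>> carry_out([
  [[50, -0.5, -2, 0, 0, 0, 0], [50, 0, 0, 5, 0, 0, 0], [50, 0, 0, 6, 0, 0, 0], [50, 0, 0, 6, 0, 0, 0], [50, 0, 0, 6, 0, 0, 0], [50, 0, 0, 6, 0, 0, 0], [50, 0, 0, 4, 0, 0, 0], [50, 0, 0, 2, 0, 0, 0], [50, 0, 0, 0, 0, 0, 0], [50, 0, 0, 0, 0, 0, 0]],
])

```text
time_s: 25.35
eef_pos: [468.8, -265.6, 172.4]
eef_rot: [0.001, 0.996, -0.094, 0.0]
ft_force: [0.1, 0.3, -1.4]
finger_gap: 58.6
```

Run:
```python
from h import *
o,M=st();print(M.T@(np.array([468.6,-265.7,141.8])-o['eef_pos']))
```

```text
t 25.35 tcp [ 468.8 -265.6  172.4] x [ 0.982 -0.188  0.001] z [ 0.    -0.001 -1.   ] F [ 0.1  0.3 -1.4] gap 58.6 j [-0.64  0.36  1.74 -0.    1.04 -0.45]
[-0.19633861  0.0858583  30.61116852]
```

>>> carry_out([
  [[50, -0.2, 0, 3, 0, 0, 0], [50, 0, 0, 4, 0, 0, 0], [50, 0, 0, 4, 0, 0, 0], [50, 0, 0, 4, 0, 0, 0], [50, 0, 0, 3, 0, 0, 0], [50, 0, 0, 1, 0, 0, 0], [50, 0, 0, 0, 0, 0, 0]],
])

```text
time_s: 26.05
eef_pos: [468.4, -265.4, 153.0]
eef_rot: [0.0, 0.996, -0.094, -0.0]
ft_force: [0.7, 0.4, -2.0]
finger_gap: 59.0
```

>>> carry_out([
  [[50, 0, 0, 1.5, 0, 0, 0], [50, 0, 0, 1.5, 0, 0, 0], [50, 0, 0, 1.5, 0, 0, 0], [50, 0, 0, 1.5, 0, 0, 0], [50, 0, 0, 1.5, 0, 0, 0], [50, 0, 0, 0.5, 0, 0, 0], [50, 0, 0, 0, 0, 0, 0]],
])

```text
time_s: 26.75
eef_pos: [468.4, -265.5, 145.2]
eef_rot: [0.001, 0.996, -0.094, 0.0]
ft_force: [-0.6, 0.2, -1.3]
finger_gap: 58.8
```

>>> carry_out([
  [[50, 0, 0, 0.7, 0, 0, 0], [50, 0, 0, 0.7, 0, 0, 0], [50, 0, 0, 0.7, 0, 0, 0], [50, 0, 0, 0.4, 0, 0, 0], [50, 0, 0, 0, 0, 0, 0]],
])

```text
time_s: 27.25
eef_pos: [468.4, -265.5, 142.7]
eef_rot: [0.001, 0.996, -0.094, 0.0]
ft_force: [-0.0, 0.3, -1.4]
finger_gap: 59.0
```

>>> carry_out([
  [[50, 0, 0, 0.5, 0, 0, 0], [50, 0, 0, 0.4, 0, 0, 0], [50, 0, 0, 0, 0, 0, 0]],
])

```text
time_s: 27.55
eef_pos: [468.5, -265.5, 142.0]
eef_rot: [0.001, 0.996, -0.094, 0.0]
ft_force: [-0.0, -0.8, -0.1]
finger_gap: 59.2
```

>>> carry_out([
  [[50, 0, 0, 0.4, 0, 0, 0], [50, 0, 0, 0.3, 0, 0, 0], [50, 0, 0, 0, 0, 0, 0]],
])

```text
time_s: 27.85
eef_pos: [468.5, -265.6, 141.8]
eef_rot: [0.001, 0.996, -0.094, 0.0]
ft_force: [-1.7, 0.4, 5.7]
finger_gap: 58.7
```

Contact is at the predicted height with about 6 N. I'll release.

>>> carry_out([
  [[66, 0, 0, 0, 0, 0, 0], [75, 0, 0, 0, 0, 0, 0], [85, 0, 0, 0, 0, 0, 0], [85, 0, 0, 0, 0, 0, 0], [85, 0, 0, -5, 0, 0, 0], [85, 0, 0, -15, 0, 0, 0], [85, 0, 0, -25, 0, 0, 0], [85, 0, 0, -30, 0, 0, 0], [85, 0, 0, -30, 0, 0, 0], [85, 0, 0, -15, 0, 0, 0]],
])

```text
time_s: 28.85
eef_pos: [469.5, -266.1, 264.3]
eef_rot: [0.002, 0.996, -0.094, 0.002]
ft_force: [0.4, -0.0, -0.6]
finger_gap: 84.8
```

>>> carry_out([
  [[85, 0, 0, 0, 0, 0, 0], [85, 0, 0, 0, 0, 0, 0], [85, 0, 0, 0, 0, 0, 0], [85, 0, 0, 0, 0, 0, 0]],
])

```text
time_s: 29.25
eef_pos: [467.8, -264.9, 259.8]
eef_rot: [-0.0, 0.996, -0.094, -0.001]
ft_force: [1.3, 0.2, -0.4]
finger_gap: 84.7
```

Run:
```python
from h import *
o,M=st();o,c=wshot('w11');P=unproj(c,o)
k=np.isfinite(P[...,2])&(P[...,2]>100)&(P[...,2]<155)&(np.hypot(P[...,0]-469,P[...,1]+265)<38)
C,ax=rimfit(P[k],[0,0,1])
k=np.isfinite(P[...,2])&(P[...,2]<30)&(np.hypot(P[...,0]-469,P[...,1]+265)<80)
t=env.capture('top');save(t,'t11')
for n in ['coaster','blue_beaker','probe','mug','tee','transmitter','wrench','notebook']:
    print(n,[(np.round(a['position'],1).tolist(),round(a['p'],2)) for a in env.mark_of(n,t)[:2]])
s=env.capture('side')
cv2.imwrite('pics/s11z.png',cv2.resize(s['img'][200:340,230:410,::-1],(720,560),interpolation=cv2.INTER_CUBIC))
```

```text
t 29.25 tcp [ 467.8 -264.9  259.8] x [ 0.982 -0.188 -0.002] z [-0.002  0.    -1.   ] F [ 1.3  0.2 -0.4] gap 84.7 j [-0.64  0.27  1.64 -0.    1.24 -0.45]
rim [ 469.5 -265.6  143.6] r 27.86 encl [ 469.4 -265.8  143.6] 29.9 axis [-0.001 -0.     1.   ] n 1174 tilt 0.0
coaster [([462.2, -263.1, -1.0], 0.69), ([470.7, -262.5, 85.3], 0.44)]
blue_beaker [([464.6, -266.5, 2.8], 0.37)]
probe [([569.8, -306.4, -2.5], 0.75)]
mug [([463.6, -456.9, 3.2], 0.65)]
tee [([394.8, 5.2, -1.4], 0.56)]
transmitter [([536.7, 416.3, 3.2], 0.96), ([473.1, -264.1, 85.2], 0.31)]
wrench [([765.6, -8.8, 3.0], 0.58), ([471.6, -263.9, 84.3], 0.55)]
notebook [([402.0, 572.4, -2.7], 0.61), ([459.2, -458.9, -0.8], 0.39)]
```

View pics/s11z.png

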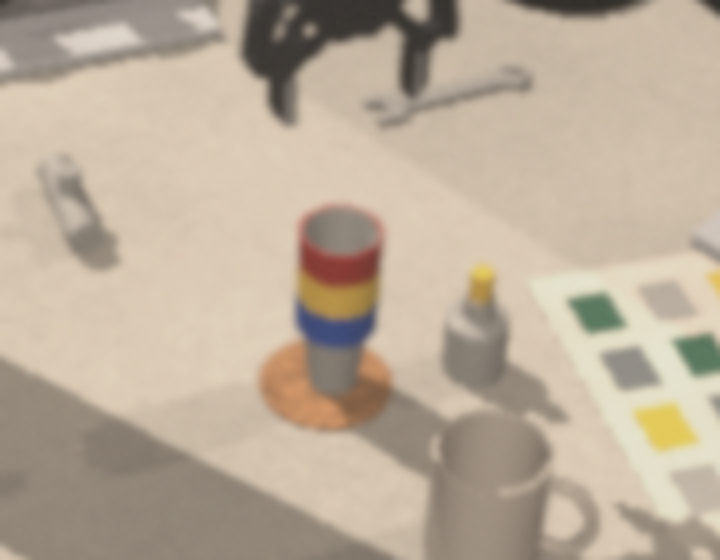

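View pics/w11.png

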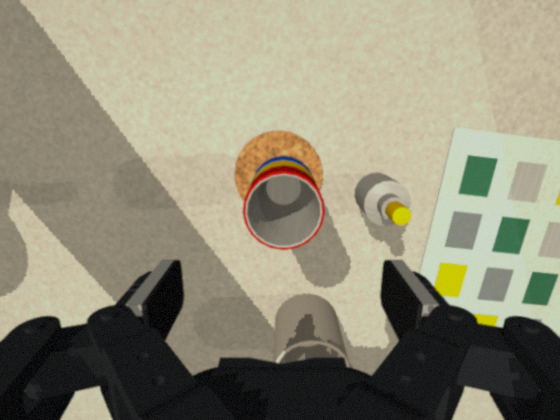

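The side crop shows the blue, yellow and red bands stacked upright at (340,280) on the coaster. The red rim is at z = 143.6, as expected for fully nested, with zero tilt. The gripper is clear above it.

Run:
```python
from h import *
st();print(env.sign_off())
```

```text
t 29.8 tcp [ 468.5 -265.4  261.2] x [ 0.982 -0.188  0.   ] z [ 0.    -0.001 -1.   ] F [-0.1  0.2 -0.4] gap 85.5 j [-0.64  0.27  1.64 -0.    1.24 -0.45]
the job is handed in; nothing more can be done
None
```

The yellow beaker is nested in the blue one and the red in the yellow. I handed the job in at 29.8 s, with the stack on its coaster and the gripper open and clear above it. I gripped each by its collar in line with its lean, lifted it out of the stand and lowered it slowly. Contact came at the predicted height, at about 7 N for yellow and 6 N for red.

**Seating:** after release the rims measured z = 87.7, 115.5 and 143.6 mm, so both steps are about 28 mm. The stack's tilt was about 0°, and its axis was within about 1 mm of where blue stood at the start. Blue is within about 8 mm of the coaster's centre, going by the network's rougher fix.

**Bystanders:** the networks found all six within about 6 mm of their starting positions, which is within their error.

**Checks that disagreed:**
- The wrist camera reads about 1 mm off along the jaws, which I corrected from the fingers in view.
- The arm settled about 2 mm short before each lowering, and I corrected that before going in.
- The networks sometimes missed or mislabelled a beaker, so I fitted the rims from the depth data instead.

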